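# Loosen the transit lock and push the print bed home

## Robot

A 6-joint arm with a two-finger parallel gripper is mounted at the origin on the work surface. World frame = base frame: x ahead of the robot, y to its left, z up, the work surface at z = 0. Lengths are in m, angles in rad, forces in N, time in s.
With the tool pointing down it reaches from about 0.275 to 0.975 m from the base axis. Payload 8.4 kg.
Tool frame: the origin (TCP) lies midway between the tips of the shut fingers; the grasp point (between the pads) lies bot.pinch_z behind it (bot.pinch_z is the distance from the TCP to the grasp point, in m); z points along the fingers, y is the line along which they close (so a half turn about z gives the same grasp; the last joint's range is limited). The gripper opens to 92 mm and grips with 3 to 60 N. Pads are 20 mm wide; open, the fingers measure 128 mm over their backs; the gripper's body (75 mm by 189 mm) begins 69 mm behind the grasp point.
Start: joints at [1.116, 0.353, 1.633, -0, 1.155, -0.002], TCP at [0.273, 0.562, 0.215] pointing down, gripper open.
Joint ranges: [-2.63, 2.63], [-0.92, 2.1], [0.06, 2.66], [-1.3, 4.44], [0, 2.69], [-3.02, 3.02]. Speed limits (rad/s): [2.22, 2.22, 2.79, 3.14, 3.14, 3.14].

## Interface

Orientations are given as a 3x3 rotation matrix whose columns are the frame's x, y, z axes.
In Python, from station import telemetry, imaging, bot gives the robot as it stands.
- The arm moves only by the tool move_arm, never from a script. Its argument "rows" is a list of rows, each an object of numbers: "grip": the closure, from 0 (fully open) to 1 (shut); "dx", "dy", "dz": the shift along the tool's x, y, z in mm; "spin": the turn about the tool's z in degrees. A call has 1 to 5 rows; each row is the pose to reach, as a shift and turn from the pose commanded when the call began, along the tool's axes at that moment; what a row does not reach only later rows make up. A row lasts 1/10 s, in which the tool goes at most 50 mm and 8.59 degrees, less where a joint would pass 70% of its speed; a pose out of reach is approached as far as the arm can. A call with a gripper value outside its range is refused whole. The fingers move at their own pace and stop on an object; the grip force is fixed at half the most. Time passes only in rows, so rows that repeat a pose let the fingers close. It gives the time, the measured TCP pose, the force, the opening and the grip force at its end, in the units of the state.
- telemetry.sense(): the state, without advancing time (a new reading comes with each control period).
- imaging.snapshot(name): name is "scene" or "top"; returns a dict with "frame" (420x560x3 uint8, red, green, blue), "fx", "fy", "cx", "cy" (pixels), "k1" (the pictures are not rectified: a ray, as slopes to the right and down, at radius r is drawn at 1 + k1 r^2 times it, then the intrinsics apply), "rvec" (rotation vector, rad) and "tvec" (3), from world to camera coordinates, as OpenCV has them. Camera axes: x right, y down, z forward; pixel columns grow to the right and rows downward; lengths in m; the calibration is good to about 2 mm. A picture is of the moment at which its call begins. There is no depth.
- bot.close_job(): hands the job in; it is judged then, once.
The state is a dict: "clock": time; "joint_positions": joint angles; "qvel": joint speeds; "joint_torque": joint torques, N m; "tcp_pos": TCP position; "tcp_rot": TCP orientation; "wrist_force": force on the tool from outside, world axes, zero at the start; "wrist_torque": the same for the moment, N m; "opening": opening from 0.0 (shut) to 1.0 (fully open); "finger_force": force on a finger pad.
Only numpy, scipy, OpenCV 4.12 (cv2) and the standard library are available. Lean on these libraries where they do the work, as an engineer would, in place of code of your own. Each camera call takes 0.05 s, during which the arm holds its last target. There are 200 camera calls.

## Task

The print bed on the bench is held by its transit lock, the large knurled knob on the bracket at the bed's left side. Roll a fingertip lightly around the knob's rim, without gripping it, to unscrew it anticlockwise (seen from above) by two full turns (to within a tenth of a turn); then push the bed by its upright front lip, away from the robot, fully home against the rear stop, with the printed part still riding on it. Leave the small belt-tension knob and everything else on the bench as they are.

Things in the scene. Friction and masses are not known exactly. Their poses are not given: they have to be found in the camera images.
- module: Bed axis of a small printer, fixed to the bench, 330 mm long: a low beam carrying the flat print bed. Origin on the bench under the beam's middle; x along the beam, away from the robot (the bed's way home), y left, z up; yaw up to 0.45 rad either way. The lock bracket's post is at y 148-162 mm, its arm at y 87-162, x -18 to 18, top z 58 mm, with a 22 mm boss to 62. Bed and knob must not be gripped or shoved with over 38 N.
- lock_knob (a joint): Turn of the large lock knob, rad: 0 tight (the start), growing anticlockwise seen from above; two full turns is 12.57. Friction 0.03 N m, no spring: 1.2 N along the rim turns it and it stays where left. Screw of 3 mm pitch: the knob rises 3 mm a turn. Its pin leaves the bed after about 1.3 turns; till then the bed is blocked. It stops only at four turns, too many.
- lock_knob_top (a point): Centre of the lock knob's top face, on its vertical axis, at module x 0, y 105 mm; z 84 mm when tight, 90 after two turns. Bare metal knob 20 mm tall, 52 mm across, 24 upright ridges round the rim, and on top a dark pointer bar from centre to rim along the point's -x (module -x when tight). The rim is free all round: the bed below is at z 48, the bracket arm at 58 mm.
- bed (a joint): Travel of the print bed in m: 0 locked at the front (as it starts, with about 1 mm of play), 0.070 fully home against the rear stop. It slides with about 2 N of friction and stays where it is left.
- bed_lip (a point): Centre of the front face of the bed's upright lip, z 60 mm, moving with the bed, x along the travel. The lip is a plate 60 mm wide (y), 6 mm thick, z 48 to 72 mm, on the front edge of the 140 x 140 mm bed, whose top is at z 48 mm. The space in front of the lip is free down to z 36 mm.
- tension_knob (a joint): Turn of the small belt-tension knob in rad, 0 as it starts; to be left alone.
- tension_knob_top (a point): Centre of the top of the small belt-tension knob, 27 mm across, 14 mm tall, on a block at the far end of the beam (module x 155 mm, y 0), top 50 mm above the bench.
- printed_part: Loose orange L-shaped printed bracket, 40 x 26 mm foot, 24 mm tall, 30 g, lying on the bed; origin at the centre of its underside, 48 mm above the bench. It must ride along on the bed.
- tin: Small loose aluminium tin, 34 mm across, 30 mm tall, near the bracket; origin at the centre of its underside.
- dropper: Small loose white bottle, 28 mm across, 70 mm tall, behind the bracket; origin at the centre of its underside.
- screwdriver: Loose screwdriver, 160 mm long, red handle, lying at the right side of the bed axis; origin under its middle.
- pliers: Loose red-handled pliers, 140 mm long, lying at the left; origin under the pivot.
- resin_bottle: Loose brown resin bottle, 74 mm across, 190 mm tall, at the left; origin at the centre of its underside.
- spool: Loose filament spool lying flat, 200 mm across, 65 mm tall, at the right; origin at the centre of its underside.
- flashlight: Loose black flashlight standing on end, 38 mm across at the top, 130 mm tall, at the right; origin at the centre of its underside.

How it is judged:
By the outcome, as a careful person would: the job done as asked, in the order asked, and still so for the second after the job is handed in, with the robot touching nothing.
It also fails if it takes over 72 s, if anything falls off the work surface, if the arm or the gripper's body presses on something with over 40 N, if the wrist force passes 120 N, or if a joint passes its speed limit or range.

## Working session

There is one attempt and no reset: what is moved stays moved. The work goes in short steps, Python scripts to look and compute and a tool call to move; the robot and the scene stay as the last step left them, time stands still between calls to the robot, and variables do not carry over. Pictures are saved under pics/ and viewed, at most 10 in all, crops included, and the job is handed in when it is done.

Besides the shell and the picture viewer there is one more tool, called after "Emit:" by a JSON object that holds its "api" and its "payload". move_arm: Moves the arm, as the interface text tells. Its arguments: {"type":"object","properties":{"rows":{"type":"array","items":{"type":"object","properties":{"grip":{"type":"number"},"dx":{"type":"number"},"dy":{"type":"number"},"dz":{"type":"number"},"spin":{"type":"number"}}}}},"required":["rows"]}

```bash
mkdir -p pics
cat > h.py <<'E'
import numpy as np, cv2
from station import telemetry, imaging, bot
def snap(n,out=None):
    s=imaging.snapshot(n)
    if out: cv2.imwrite(out,s["frame"][:,:,::-1])
    return s
def ray(s,u,v):
    x,y=(u-s["cx"])/s["fx"],(v-s["cy"])/s["fy"]; X,Y=x,y
    for _ in range(20):
        r2=X*X+Y*Y; X,Y=x/(1+s["k1"]*r2),y/(1+s["k1"]*r2)
    R=cv2.Rodrigues(np.array(s["rvec"],float))[0]; t=np.array(s["tvec"],float).ravel()
    return -R.T@t, R.T@np.array([X,Y,1.])
def at_z(s,u,v,z):
    c,d=ray(s,u,v); return c+d*(z-c[2])/d[2]
def proj(s,P):
    R=cv2.Rodrigues(np.array(s["rvec"],float))[0]; t=np.array(s["tvec"],float).ravel()
    p=np.atleast_2d(P)@R.T+t; a=p[:,:2]/p[:,2:]; a=a*(1+s["k1"]*(a**2).sum(1,keepdims=True))
    return a*[s["fx"],s["fy"]]+[s["cx"],s["cy"]]
E
python3 - <<'E'
from h import *
for n in("scene","top"):
    s=snap(n,f"pics/{n}0.png"); c,d=ray(s,280,210); print(n,c,d,s["fx"])
st=telemetry.sense(); print(st["tcp_pos"],st["tcp_rot"],st["clock"],bot.pinch_z)
E
```

```text
scene [1.40533236 0.24069123 0.83577215] [-0.72956839 -0.23880822 -0.64086233] 389.6965699506261
top [ 0.23706121 -0.03900948  1.41164744] [ 0.22511879 -0.01619174 -0.97424198] 406.6885759376881
[0.27324666 0.56163209 0.21392463] [[-8.99219245e-01  4.37497954e-01 -5.37083117e-04]
 [ 4.37498284e-01  8.99218573e-01 -1.10009996e-03]
 [ 1.66363052e-06 -1.22420400e-03 -9.99999251e-01]] 0.1 0.0187
```

View pics/scene0.png

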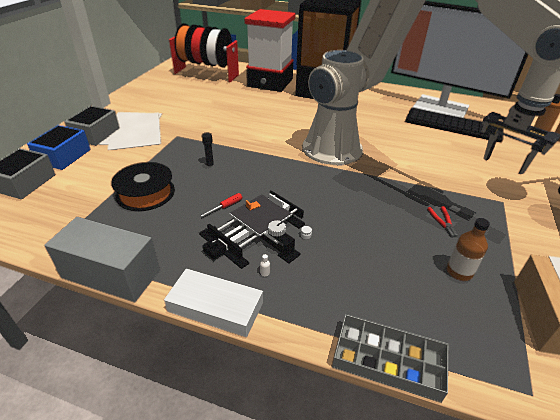

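View pics/top0.png

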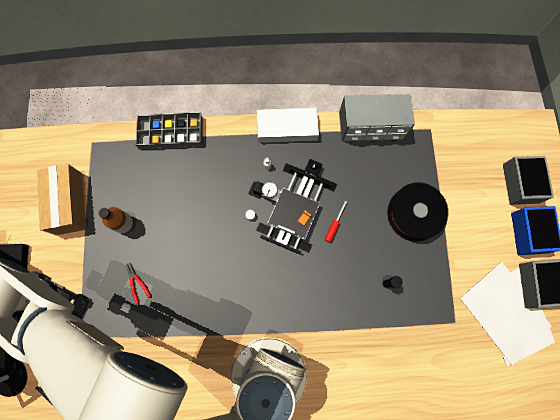

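The top view shows the module around (297,207), the lock knob near (269,190), the tin at (250,215) and the dropper at (267,163). I'll zoom in on these.

Run:
```python
import cv2
a=cv2.imread("pics/top0.png")[145:265,235:355]; b=cv2.imread("pics/scene0.png")[180:290,190:320]
cv2.imwrite("pics/c0.png",cv2.resize(a,(600,600),interpolation=cv2.INTER_CUBIC))
cv2.imwrite("pics/c1.png",cv2.resize(b,(702,594),interpolation=cv2.INTER_CUBIC))
```

```text
(no output)
```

View pics/c0.png

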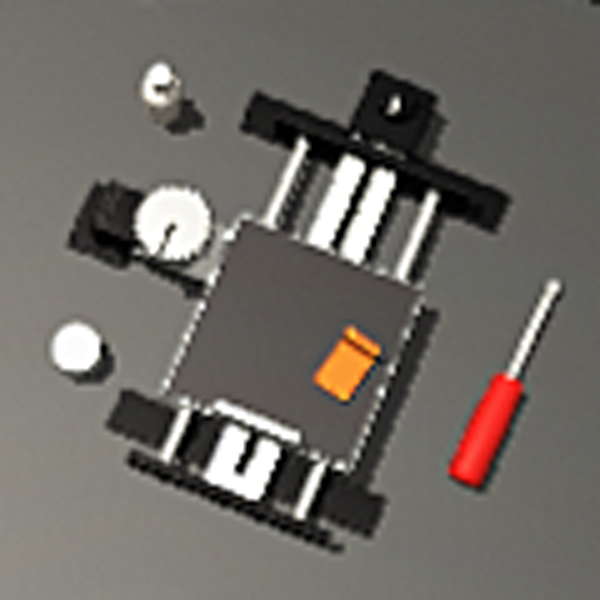

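View pics/c1.png

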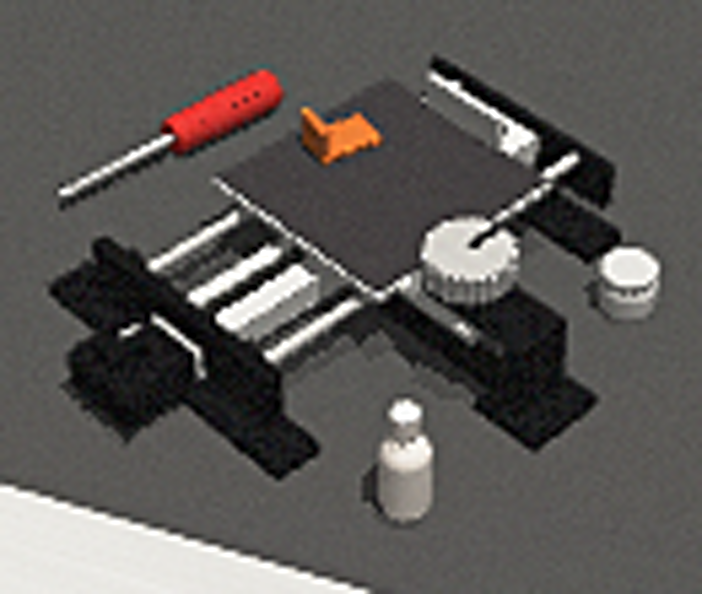

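Top crop (5x, origin 235,145): the knob top is at (172,222), with its pointer running to the lower left. The bed corners are (243,217), (420,293), (350,468) and (168,393), and the lip runs (220,402)–(298,438). In the scene crop the knob is at (471,243), the tin is beside the post, and the dropper is behind it. Next I'll fit the pose.

```bash
cat > fit.py <<'E'
from h import *
from scipy.optimize import least_squares
T=snap("top");S=snap("scene")
f=lambda l:np.array(l)/5+[235,145]-0.4
g=lambda l:np.array(l)/5.4+[190,180]-0.4
top=f([(243,217),(420,293),(350,468),(168,393),(172,222),(395,98)])
sc=g([(471,243),(375,298),(213,180)])
def W(p,b,pts):
    c,s=np.cos(p[2]),np.sin(p[2]); pts=np.array(pts,float)
    return np.c_[p[0]+c*pts[:,0]-s*pts[:,1],p[1]+s*pts[:,0]+c*pts[:,1],pts[:,2]]
def res(p):
    b=p[3]
    C=[(b+.07,.07,.048),(b+.07,-.07,.048),(b-.07,-.07,.048),(b-.07,.07,.048),(0,.105,.084),(.155,0,.05)]
    r1=proj(T,W(p,b,C))-top
    r2=proj(S,W(p,b,[C[4],C[0],C[1]]))-sc
    return np.r_[r1.ravel(),r2.ravel()]
r=least_squares(res,[.55,-.03,-.4,-.03]);p=r.x
print(p,r.fun.round(2))
k=W(p,0,[(0,.105,.084)])[0]; print("knob",k)
print("tops knob only", at_z(T,*top[4],.084), at_z(S,*sc[0],.084))
print("lip front",W(p,0,[(p[3]-.07,0,.06)]))
tl=at_z(T,*f([(78,348)])[0],.03); dr=at_z(T,*f([(160,80)])[0],.07); R=np.array([[np.cos(p[2]),-np.sin(p[2])],[np.sin(p[2]),np.cos(p[2])]])
print("tin mod",R.T@(tl[:2]-p[:2]),"dropper",R.T@(dr[:2]-p[:2]))
print("lip px", [R.T@(at_z(T,*q,.072)[:2]-p[:2]) for q in f([(220,402),(298,438)])])
E
python3 fit.py
```

```text
[ 0.57231039 -0.12203294 -0.43618146 -0.03464098] [-0.78 -0.95  1.17 -1.12  0.14  0.84 -1.48  0.19  0.03  0.49  0.05  0.09
 -0.31  0.41  0.34 -0.65 -0.65 -0.72]
knob [ 0.61667095 -0.02686393  0.084     ]
tops knob only [ 0.6184069  -0.02682424  0.084     ] [ 0.61470752 -0.02662303  0.084     ]
lip front [[ 0.47746679 -0.07782406  0.06      ]]
tin mod [-0.09375889  0.13760033] dropper [0.09686624 0.15558879]
lip px [array([-0.09842726,  0.02869471]), array([-0.10091891, -0.02881558])]
```

The fit is good: the tool axes already line up with the module (tool x ≈ -module x, about 1° off). I'll close the fingers and travel above the front of the knob.

Emit:
{"api": "move_arm", "payload": {"rows": [{"dx": -40, "dy": -28, "dz": -20, "spin": -1, "grip": 1}, {"dx": -80, "dy": -59, "dz": -30, "spin": -1, "grip": 1}, {"dx": -120, "dy": -89, "dz": -30, "spin": -1, "grip": 1}, {"dx": -160, "dy": -119, "dz": -30, "spin": -1, "grip": 1}, {"dx": -200, "dy": -148, "dz": -30, "spin": -1, "grip": 1}]}}

```text
clock: 0.7
tcp_pos: [0.3872, 0.3428, 0.2447]
tcp_rot: [[-0.907, 0.421, 0.0], [0.421, 0.907, 0.0], [-0.0, 0.0, -1.0]]
wrist_force: [2.0, 0.2, 1.0]
opening: 0.583
finger_force: 0.0
```

Emit:
{"api": "move_arm", "payload": {"rows": [{"dx": -40, "dy": -30, "grip": 1}, {"dx": -80, "dy": -60, "grip": 1}, {"dx": -120, "dy": -90, "grip": 1}, {"dx": -160, "dy": -120, "grip": 1}, {"dx": -200, "dy": -148, "grip": 1}]}}

```text
$.rows[0]: bad value
```

```bash
cat > rel.py <<'E'
from h import *
M=np.array([.57231,-.12203]);yaw=-.43618
R=np.array([[np.cos(yaw),-np.sin(yaw)],[np.sin(yaw),np.cos(yaw)]])
def rel():
    s=telemetry.sense();p=R.T@(np.array(s["tcp_pos"])[:2]-M)-[0,.105]
    f=np.array(s["wrist_force"]);fm=R.T@f[:2]
    t=np.array(s["tcp_rot"])[:,0]
    print("t",round(s["clock"],2),"rel knob mod mm",(p*1000).round(1),"z",round(s["tcp_pos"][2]*1000,1),"Fmod",fm.round(2),f[2].round(2),"toolx-vs-(-modx) deg",np.degrees(np.arctan2(t[1],t[0])-yaw-np.pi).round(2),"open",round(float(s["opening"]),3))
rel()
E
python3 rel.py
```

```text
t 0.7 rel knob mod mm [-364.1  238.2] z 244.7 Fmod [1.72 0.97] 1.0 toolx-vs-(-modx) deg 0.08 open 0.583
```

Emit:
{"api": "move_arm", "payload": {"rows": [{"dx": -38, "dy": -30, "dz": 0, "spin": 0, "grip": 1}, {"dx": -76, "dy": -60, "dz": 0, "spin": 0, "grip": 1}, {"dx": -114, "dy": -89, "dz": 0, "spin": 0, "grip": 1}, {"dx": -152, "dy": -119, "dz": 0, "spin": 0, "grip": 1}, {"dx": -190, "dy": -149, "dz": 0, "spin": 0, "grip": 1}]}}

```text
clock: 1.2
tcp_pos: [0.4968, 0.1275, 0.2447]
tcp_rot: [[-0.907, 0.422, 0.0], [0.422, 0.907, 0.0], [-0.0, 0.0, -1.0]]
wrist_force: [0.7, 0.2, -0.2]
opening: 0.149
finger_force: 0.0
```

Emit:
{"api": "move_arm", "payload": {"rows": [{"dx": -38, "dy": -30, "dz": 0, "spin": 0, "grip": 1}, {"dx": -76, "dy": -60, "dz": 0, "spin": 0, "grip": 1}, {"dx": -112, "dy": -87, "dz": 40, "spin": 0, "grip": 1}, {"dx": -112, "dy": -87, "dz": 80, "spin": 0, "grip": 1}, {"dx": -112, "dy": -87, "dz": 80, "spin": 0, "grip": 1}]}}

```text
clock: 1.7
tcp_pos: [0.5576, 0.0018, 0.1594]
tcp_rot: [[-0.906, 0.424, -0.009], [0.424, 0.906, -0.0], [0.009, -0.004, -1.0]]
wrist_force: [0.2, -0.6, -0.2]
opening: 0.003
finger_force: 0.0
```

Run:
```python
import rel
from h import *
a=snap("top")["frame"][140:270,230:360]; b=snap("scene")["frame"][150:280,200:330]
cv2.imwrite("pics/d.png",cv2.resize(np.hstack([a,b]),(800,400),interpolation=cv2.INTER_CUBIC)[:,:,::-1])
```

```text
t 1.7 rel knob mod mm [-65.7   1. ] z 159.4 Fmod [ 0.41 -0.42] -0.23 toolx-vs-(-modx) deg -0.09 open 0.003
```

View pics/d.png

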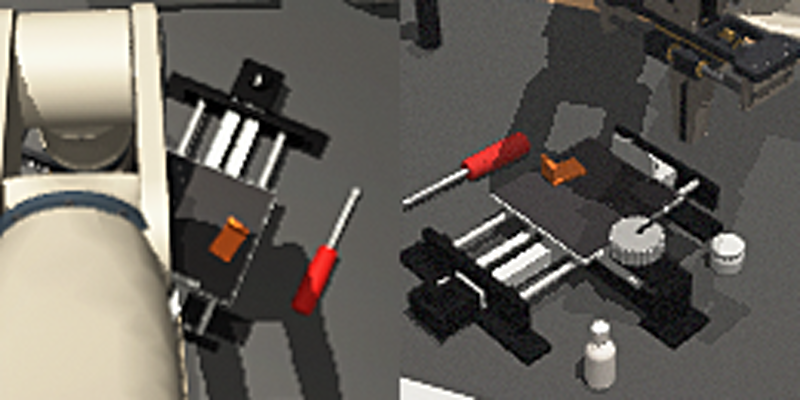

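The fingers are clear of everything, and the knob and its pointer show well in the scene view (right half, 637,240). Next: descend to rim height and feel for contact.

Emit:
{"api": "move_arm", "payload": {"rows": [{"dx": 0, "dy": 0, "dz": 45, "spin": 0, "grip": 1}, {"dx": 0, "dy": 0, "dz": 80, "spin": 0, "grip": 1}, {"dx": 0, "dy": 0, "dz": 92, "spin": 0, "grip": 1}, {"dx": 0, "dy": 0, "dz": 92, "spin": 0, "grip": 1}, {"dx": 0, "dy": 0, "dz": 92, "spin": 0, "grip": 1}]}}

```text
clock: 2.3
tcp_pos: [0.5626, 0.0038, 0.0748]
tcp_rot: [[-0.907, 0.421, 0.003], [0.421, 0.907, 0.0], [-0.002, 0.001, -1.0]]
wrist_force: [0.5, 0.5, 0.3]
opening: 0.005
finger_force: 0.0
```

```bash
python3 rel.py
```

```text
t 2.3 rel knob mod mm [-62.   5.] z 74.8 Fmod [0.24 0.71] 0.28 toolx-vs-(-modx) deg 0.09 open 0.005
```

Emit:
{"api": "move_arm", "payload": {"rows": [{"dx": -10, "dy": 0, "dz": 2, "spin": 0, "grip": 1}, {"dx": -20, "dy": 0, "dz": 3, "spin": 0, "grip": 1}, {"dx": -22, "dy": 0, "dz": 3, "spin": 0, "grip": 1}, {"dx": -22, "dy": 0, "dz": 3, "spin": 0, "grip": 1}, {"dx": -22, "dy": 0, "dz": 3, "spin": 0, "grip": 1}]}}

```text
clock: 2.8
tcp_pos: [0.581, -0.0061, 0.0696]
tcp_rot: [[-0.907, 0.422, -0.0], [0.422, 0.907, 0.0], [0.0, -0.0, -1.0]]
wrist_force: [0.6, 0.4, -0.3]
opening: 0.004
finger_force: 0.0
```

```bash
python3 rel.py
```

```text
t 2.8 rel knob mod mm [-41.1   3.7] z 69.6 Fmod [0.35 0.61] -0.31 toolx-vs-(-modx) deg 0.03 open 0.004
```

Emit:
{"api": "move_arm", "payload": {"rows": [{"dx": -1, "dy": 0, "dz": 0, "spin": 0, "grip": 1}, {"dx": -2, "dy": 0, "dz": 0, "spin": 0, "grip": 1}, {"dx": -2, "dy": 0, "dz": 0, "spin": 0, "grip": 1}]}}

```text
clock: 3.1
tcp_pos: [0.5829, -0.0068, 0.0696]
tcp_rot: [[-0.907, 0.422, 0.0], [0.422, 0.907, -0.0], [-0.0, -0.0, -1.0]]
wrist_force: [0.1, 0.2, -0.5]
opening: 0.004
finger_force: 0.0
```

```bash
python3 rel.py
```

```text
t 3.1 rel knob mod mm [-39.    3.9] z 69.6 Fmod [-0.    0.17] -0.47 toolx-vs-(-modx) deg 0.05 open 0.004
```

Emit:
{"api": "move_arm", "payload": {"rows": [{"dx": -1, "dy": 0, "dz": 0, "spin": 0, "grip": 1}, {"dx": -2, "dy": 0, "dz": 0, "spin": 0, "grip": 1}, {"dx": -2, "dy": 0, "dz": 0, "spin": 0, "grip": 1}]}}

```text
clock: 3.4
tcp_pos: [0.5849, -0.0077, 0.0696]
tcp_rot: [[-0.907, 0.422, 0.0], [0.422, 0.907, 0.0], [-0.0, 0.0, -1.0]]
wrist_force: [-0.7, 0.3, -0.3]
opening: 0.007
finger_force: 0.0
```

Emit:
{"api": "move_arm", "payload": {"rows": [{"dx": -1, "dy": 0, "dz": 0, "spin": 0, "grip": 1}, {"dx": -1, "dy": 0, "dz": 0, "spin": 0, "grip": 1}]}}

```text
clock: 3.6
tcp_pos: [0.5858, -0.0081, 0.0696]
tcp_rot: [[-0.907, 0.422, 0.0], [0.422, 0.907, 0.0], [-0.0, 0.0, -1.0]]
wrist_force: [0.1, -0.3, -0.9]
opening: 0.002
finger_force: 0.0
```

```bash
python3 rel.py
```

```text
t 3.6 rel knob mod mm [-35.9   3.9] z 69.6 Fmod [ 0.23 -0.27] -0.92 toolx-vs-(-modx) deg 0.04 open 0.002
```

Emit:
{"api": "move_arm", "payload": {"rows": [{"dx": -1, "dy": 0, "dz": 0, "spin": 0, "grip": 1}, {"dx": -1, "dy": 0, "dz": 0, "spin": 0, "grip": 1}]}}

```text
clock: 3.8
tcp_pos: [0.5866, -0.0086, 0.0696]
tcp_rot: [[-0.907, 0.422, 0.0], [0.422, 0.907, -0.0], [-0.0, 0.0, -1.0]]
wrist_force: [0.4, 0.2, -0.4]
opening: 0.002
finger_force: 0.0
```

Emit:
{"api": "move_arm", "payload": {"rows": [{"dx": -1, "dy": 0, "dz": 0, "spin": 0, "grip": 1}, {"dx": -1, "dy": 0, "dz": 0, "spin": 0, "grip": 1}]}}

```text
clock: 4.0
tcp_pos: [0.5873, -0.0089, 0.0695]
tcp_rot: [[-0.907, 0.422, -0.0], [0.422, 0.907, 0.0], [0.0, -0.0, -1.0]]
wrist_force: [-1.3, -0.4, 0.3]
opening: 0.005
finger_force: 0.3
```

```bash
python3 rel.py
```

```text
t 4.0 rel knob mod mm [-34.3   3.9] z 69.5 Fmod [-0.96 -0.94] 0.29 toolx-vs-(-modx) deg 0.04 open 0.005
```

Emit:
{"api": "move_arm", "payload": {"rows": [{"dx": -1, "dy": 0, "dz": 0, "spin": 0, "grip": 1}, {"dx": -1, "dy": 0, "dz": 0, "spin": 0, "grip": 1}]}}

```text
clock: 4.2
tcp_pos: [0.5875, -0.0091, 0.0694]
tcp_rot: [[-0.907, 0.422, -0.002], [0.422, 0.907, 0.0], [0.002, -0.0, -1.0]]
wrist_force: [-2.3, 2.4, 2.6]
opening: 0.004
finger_force: 2.4
```

Emit:
{"api": "move_arm", "payload": {"rows": [{"dx": -1, "dy": 0, "dz": 0, "spin": 0, "grip": 1}, {"dx": -1, "dy": 0, "dz": 0, "spin": 0, "grip": 1}]}}

```text
clock: 4.4
tcp_pos: [0.5876, -0.0092, 0.0693]
tcp_rot: [[-0.907, 0.422, -0.003], [0.422, 0.907, 0.001], [0.003, -0.001, -1.0]]
wrist_force: [-6.1, 4.6, 5.4]
opening: 0.008
finger_force: 4.0
```

```bash
python3 rel.py
```

```text
t 4.4 rel knob mod mm [-33.8   3.7] z 69.3 Fmod [-7.48  1.61] 5.45 toolx-vs-(-modx) deg 0.03 open 0.008
```

Contact at x ≈ -34 mm, with a stiffness of about 4 N/mm and 7 N normal force. Now a first rolling stroke along the face.

Emit:
{"api": "move_arm", "payload": {"rows": [{"dx": 0, "dy": -3, "dz": 0, "spin": 0, "grip": 1}, {"dx": 0, "dy": -6, "dz": 0, "spin": 0, "grip": 1}, {"dx": 0, "dy": -9, "dz": 0, "spin": 0, "grip": 1}, {"dx": 0, "dy": -12, "dz": 0, "spin": 0, "grip": 1}, {"dx": 0, "dy": -12, "dz": 0, "spin": 0, "grip": 1}]}}

```text
clock: 4.9
tcp_pos: [0.5831, -0.0207, 0.0693]
tcp_rot: [[-0.907, 0.422, -0.002], [0.422, 0.907, 0.0], [0.002, -0.001, -1.0]]
wrist_force: [-4.9, 2.9, 2.0]
opening: -0.0
finger_force: 2.8
```

```bash
cat > ptr.py <<'E'
from h import *
import sys
M=np.array([.57231,-.12203]);yaw=-.43618
def ptr(view="scene",turns=0.3):
    s=snap(view);g=cv2.cvtColor(s["frame"],cv2.COLOR_RGB2GRAY).astype(np.float32)
    c,sn=np.cos(yaw),np.sin(yaw);k=M+[-sn*.105,c*.105]
    P=np.array([*k,.084+.003*turns])
    # centre refine unneeded; sample darkness along each radius
    th=np.radians(np.arange(0,360,5));v=[]
    for t in th:
        r=np.linspace(.006,.022,9);a=yaw+np.pi+t
        pts=np.c_[P[0]+r*np.cos(a),P[1]+r*np.sin(a),np.full(9,P[2])]
        uv=proj(s,pts).astype(np.float32)
        v.append(cv2.remap(g,uv[:,0],uv[:,1],cv2.INTER_LINEAR).mean())
    v=np.array(v);i=np.argsort(v)[:5]
    w=np.clip(np.median(v)-v-0.4*(np.median(v)-v.min()),0,None); m=np.degrees(np.angle((w*np.exp(1j*th)).sum()))%360
    print(view,"pointer deg",round(m,1),"darkest",np.degrees(th[i]).round(),v[i].round(),"med",np.median(v).round())
    cv2.imwrite("pics/last.png",cv2.resize(s["frame"][170:270,230:330,::-1],(600,600),interpolation=cv2.INTER_CUBIC))
ptr(turns=float(sys.argv[1]) if len(sys.argv)>1 else 0)
E
python3 rel.py; python3 ptr.py
```

```text
t 4.9 rel knob mod mm [-33.   -8.6] z 69.3 Fmod [-5.69  0.59] 2.0 toolx-vs-(-modx) deg 0.04 open -0.0
scene pointer deg 32.8 darkest [25. 30. 20. 35. 15.] [19. 26. 35. 50. 63.] med 182.0
```

View pics/last.png

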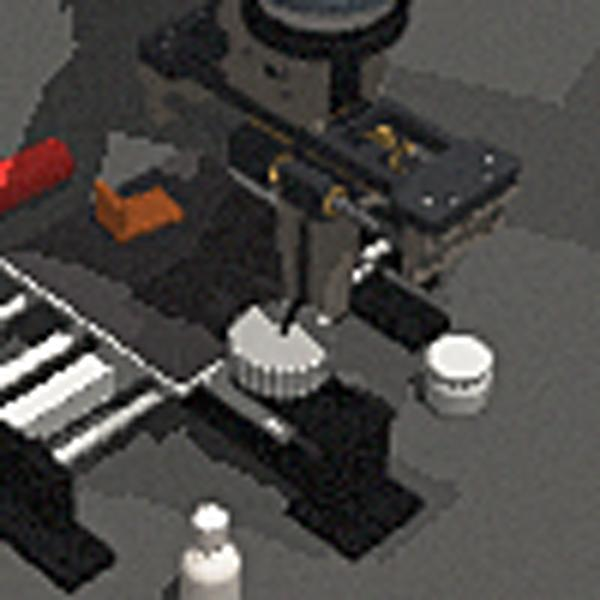

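12 mm of roll turned the pointer about 27° (crop, 290,330), so there is no slip. I'll carry on round the orbit.

Emit:
{"api": "move_arm", "payload": {"rows": [{"dx": 0, "dy": -3, "dz": 0, "spin": 0, "grip": 1}, {"dx": 0, "dy": -5, "dz": 0, "spin": 0, "grip": 1}, {"dx": 0, "dy": -7, "dz": 0, "spin": 0, "grip": 1}]}}

```text
clock: 5.25
tcp_pos: [0.5805, -0.0269, 0.0694]
tcp_rot: [[-0.907, 0.422, -0.001], [0.422, 0.907, 0.0], [0.001, -0.0, -1.0]]
wrist_force: [-4.2, 2.6, 1.5]
opening: 0.004
finger_force: 2.2
```

Emit:
{"api": "move_arm", "payload": {"rows": [{"dx": 0, "dy": -3, "dz": 0, "spin": 0, "grip": 1}, {"dx": -0.4, "dy": -6, "dz": 0, "spin": 0, "grip": 1}]}}

```text
clock: 5.45
tcp_pos: [0.5793, -0.0329, 0.0696]
tcp_rot: [[-0.907, 0.422, 0.001], [0.422, 0.907, -0.0], [-0.001, 0.0, -1.0]]
wrist_force: [-0.5, 1.5, -0.9]
opening: 0.008
finger_force: 0.7
```

```bash
python3 rel.py; python3 ptr.py 0.1
```

```text
t 5.45 rel knob mod mm [-31.3 -21.3] z 69.6 Fmod [-1.04  1.17] -0.87 toolx-vs-(-modx) deg 0.06 open 0.008
scene pointer deg 15.8 darkest [50. 55. 60. 45. 40.] [18. 20. 41. 46. 76.] med 179.0
```

Pointer is at about 52°. The fingertip is effectively about 20 x 20 mm, so I'm now rounding its corner.

Emit:
{"api": "move_arm", "payload": {"rows": [{"dx": -2, "dy": -1.9, "dz": 0, "spin": 0, "grip": 1}, {"dx": -3.9, "dy": -4.6, "dz": 0, "spin": 0, "grip": 1}, {"dx": -6.3, "dy": -7.1, "dz": 0, "spin": 0, "grip": 1}, {"dx": -9, "dy": -9.2, "dz": 0, "spin": 0, "grip": 1}, {"dx": -9, "dy": -9.2, "dz": 0, "spin": 0, "grip": 1}]}}

```text
clock: 6.0
tcp_pos: [0.5825, -0.0458, 0.0695]
tcp_rot: [[-0.907, 0.422, -0.002], [0.422, 0.907, -0.001], [0.001, -0.002, -1.0]]
wrist_force: [-6.0, -1.9, 2.7]
opening: 0.001
finger_force: 2.2
```

```bash
python3 rel.py; python3 ptr.py 0.2
```

```text
t 6.0 rel knob mod mm [-23.  -31.6] z 69.5 Fmod [-4.69 -4.24] 2.66 toolx-vs-(-modx) deg 0.05 open 0.001
scene pointer deg 81.0 darkest [85. 80. 75. 90. 70.] [17. 18. 35. 43. 54.] med 114.0
```

Emit:
{"api": "move_arm", "payload": {"rows": [{"dx": -3, "dy": -1.7, "dz": 0, "spin": 0, "grip": 1}, {"dx": -6.1, "dy": -3, "dz": 0, "spin": 0, "grip": 1}, {"dx": -9.4, "dy": -3.8, "dz": 0, "spin": 0, "grip": 1}, {"dx": -12.8, "dy": -4.2, "dz": 0, "spin": 0, "grip": 1}, {"dx": -17, "dy": -4.2, "dz": 0, "spin": 0, "grip": 1}]}}

```text
clock: 6.55
tcp_pos: [0.5951, -0.0578, 0.0693]
tcp_rot: [[-0.907, 0.421, -0.004], [0.421, 0.907, -0.003], [0.002, -0.004, -1.0]]
wrist_force: [-9.9, -12.0, 5.5]
opening: 0.007
finger_force: 8.0
```

```bash
python3 rel.py; python3 ptr.py 0.3
```

```text
t 6.55 rel knob mod mm [ -6.5 -37.2] z 69.3 Fmod [ -3.9  -15.06] 5.53 toolx-vs-(-modx) deg 0.1 open 0.007
scene pointer deg 128.0 darkest [125. 130. 135. 120. 140.] [25. 33. 43. 44. 55.] med 83.0
```

Emit:
{"api": "move_arm", "payload": {"rows": [{"dx": -4, "dy": -1.5, "dz": 0, "spin": 0, "grip": 1}, {"dx": -8, "dy": -1.6, "dz": 0, "spin": 0, "grip": 1}, {"dx": -12, "dy": -1.6, "dz": 0, "spin": 0, "grip": 1}, {"dx": -15, "dy": -1.6, "dz": 0, "spin": 0, "grip": 1}]}}

```text
clock: 7.0
tcp_pos: [0.6098, -0.0653, 0.0696]
tcp_rot: [[-0.907, 0.421, -0.001], [0.421, 0.907, -0.002], [-0.0, -0.002, -1.0]]
wrist_force: [-3.8, -6.7, 0.8]
opening: 0.002
finger_force: 3.5
```

```bash
python3 rel.py; python3 ptr.py 0.45
```

```text
t 7.0 rel knob mod mm [ 10.  -37.7] z 69.6 Fmod [-0.59 -7.62] 0.76 toolx-vs-(-modx) deg 0.07 open 0.002
scene pointer deg 162.4 darkest [165. 160. 170. 155. 150.] [27. 29. 38. 39. 53.] med 86.0
```

Emit:
{"api": "move_arm", "payload": {"rows": [{"dx": -4, "dy": 0.2, "dz": 0, "spin": 0, "grip": 1}, {"dx": -8, "dy": 0.8, "dz": 0, "spin": 0, "grip": 1}, {"dx": -11, "dy": 1.8, "dz": 0, "spin": 0, "grip": 1}, {"dx": -14, "dy": 3.4, "dz": 0, "spin": 0, "grip": 1}]}}

```text
clock: 7.45
tcp_pos: [0.6249, -0.0678, 0.0698]
tcp_rot: [[-0.907, 0.422, 0.001], [0.422, 0.907, -0.002], [-0.002, -0.001, -1.0]]
wrist_force: [-0.4, -6.0, 1.0]
opening: 0.001
finger_force: 2.6
```

```bash
python3 rel.py; python3 ptr.py 0.5
```

```text
t 7.45 rel knob mod mm [ 24.7 -33.6] z 69.8 Fmod [ 2.14 -5.65] 1.05 toolx-vs-(-modx) deg 0.05 open 0.001
scene pointer deg 195.9 darkest [195. 200. 190. 205. 185.] [22. 24. 38. 43. 57.] med 106.0
```

Emit:
{"api": "move_arm", "payload": {"rows": [{"dx": -3.4, "dy": 2.1, "dz": 0, "spin": 0, "grip": 1}, {"dx": -6.5, "dy": 5.2, "dz": 0, "spin": 0, "grip": 1}, {"dx": -8.9, "dy": 8.7, "dz": 0, "spin": 0, "grip": 1}, {"dx": -10.7, "dy": 12.5, "dz": 0, "spin": 0, "grip": 1}]}}

```text
clock: 7.9
tcp_pos: [0.6408, -0.0599, 0.0701]
tcp_rot: [[-0.907, 0.422, 0.003], [0.422, 0.907, -0.001], [-0.003, 0.001, -1.0]]
wrist_force: [1.6, -3.5, 0.8]
opening: 0.003
finger_force: 1.7
```

```bash
python3 rel.py; python3 ptr.py 0.65
```

```text
t 7.9 rel knob mod mm [ 35.8 -19.8] z 70.1 Fmod [ 2.91 -2.52] 0.84 toolx-vs-(-modx) deg 0.04 open 0.003
scene pointer deg 329.6 darkest [235. 240. 230. 355.   0.] [33. 38. 48. 54. 57.] med 112.0
```

Emit:
{"api": "move_arm", "payload": {"rows": [{"dx": -0.5, "dy": 4, "dz": 0, "spin": 0, "grip": 1}, {"dx": -0.7, "dy": 8, "dz": 0, "spin": 0, "grip": 1}, {"dx": -0.7, "dy": 12, "dz": 0, "spin": 0, "grip": 1}, {"dx": -0.7, "dy": 16, "dz": 0, "spin": 0, "grip": 1}]}}

```text
clock: 8.35
tcp_pos: [0.6491, -0.0456, 0.0705]
tcp_rot: [[-0.907, 0.421, 0.005], [0.421, 0.907, -0.001], [-0.005, 0.001, -1.0]]
wrist_force: [6.2, -6.3, 0.8]
opening: 0.006
finger_force: 4.2
```

```bash
python3 rel.py; python3 ptr.py 0.75
```

```text
t 8.35 rel knob mod mm [37.3 -3.3] z 70.5 Fmod [ 8.29 -3.08] 0.75 toolx-vs-(-modx) deg 0.07 open 0.006
scene pointer deg 323.7 darkest [270. 275.   5. 265.   0.] [56. 60. 65. 66. 67.] med 92.0
```

Emit:
{"api": "move_arm", "payload": {"rows": [{"dx": -0.5, "dy": 4, "dz": 0, "spin": 0, "grip": 1}, {"dx": -0.5, "dy": 8, "dz": 0, "spin": 0, "grip": 1}, {"dx": -0.6, "dy": 12.4, "dz": 0, "spin": 0, "grip": 1}, {"dx": -0.4, "dy": 16.7, "dz": 0, "spin": 0, "grip": 1}]}}

```text
clock: 8.8
tcp_pos: [0.6558, -0.0302, 0.0704]
tcp_rot: [[-0.907, 0.422, 0.004], [0.422, 0.907, -0.0], [-0.004, 0.001, -1.0]]
wrist_force: [3.5, -3.5, 1.5]
opening: 0.003
finger_force: 2.7
```

```bash
python3 rel.py; python3 ptr.py 0.85
```

```text
t 8.8 rel knob mod mm [36.9 13.5] z 70.4 Fmod [ 4.68 -1.67] 1.54 toolx-vs-(-modx) deg 0.06 open 0.003
scene pointer deg 311.8 darkest [305. 310. 315. 320. 300.] [34. 35. 37. 40. 50.] med 66.0
```

Emit:
{"api": "move_arm", "payload": {"rows": [{"dx": 0, "dy": 2, "dz": 0, "spin": 0, "grip": 1}, {"dx": 1.1, "dy": 5.9, "dz": 0, "spin": 0, "grip": 1}, {"dx": 2.9, "dy": 9.8, "dz": 0, "spin": 0, "grip": 1}, {"dx": 5.3, "dy": 13.2, "dz": 0, "spin": 0, "grip": 1}]}}

```text
clock: 9.25
tcp_pos: [0.6582, -0.0156, 0.0709]
tcp_rot: [[-0.907, 0.422, 0.007], [0.422, 0.907, 0.0], [-0.006, 0.003, -1.0]]
wrist_force: [9.3, 0.2, 0.4]
opening: 0.005
finger_force: 4.4
```

```bash
python3 rel.py; python3 ptr.py 0.95
```

```text
t 9.25 rel knob mod mm [32.9 27.7] z 70.9 Fmod [8.39 4.08] 0.35 toolx-vs-(-modx) deg 0.05 open 0.005
scene pointer deg 78.1 darkest [80. 75. 60. 65. 70.] [29. 29. 29. 30. 30.] med 64.0
```

Emit:
{"api": "move_arm", "payload": {"rows": [{"dx": 1.0, "dy": 3, "dz": 0, "spin": 0, "grip": 1}, {"dx": 3.5, "dy": 5.3, "dz": 0, "spin": 0, "grip": 1}, {"dx": 6.5, "dy": 7.2, "dz": 0, "spin": 0, "grip": 1}, {"dx": 10.2, "dy": 8.8, "dz": 0, "spin": 0, "grip": 1}]}}

```text
clock: 9.7
tcp_pos: [0.6526, -0.0023, 0.071]
tcp_rot: [[-0.907, 0.422, 0.007], [0.422, 0.907, 0.002], [-0.006, 0.005, -1.0]]
wrist_force: [9.5, 5.1, 1.3]
opening: 0.007
finger_force: 4.3
```

```bash
python3 rel.py; python3 ptr.py 1.05
```

```text
t 9.7 rel knob mod mm [22.2 37.5] z 71.0 Fmod [6.42 8.64] 1.31 toolx-vs-(-modx) deg 0.03 open 0.007
scene pointer deg 333.8 darkest [ 10.  15. 245. 240.   5.] [27. 28. 29. 30. 31.] med 59.0
```

Emit:
{"api": "move_arm", "payload": {"rows": [{"dx": 4.3, "dy": 1.5, "dz": 0, "spin": 0, "grip": 1}, {"dx": 8.3, "dy": 1.9, "dz": 0, "spin": 0, "grip": 1}, {"dx": 12.3, "dy": 2, "dz": 0, "spin": 0, "grip": 1}, {"dx": 16.3, "dy": 2, "dz": 0, "spin": 0, "grip": 1}]}}

```text
clock: 10.15
tcp_pos: [0.638, 0.0077, 0.071]
tcp_rot: [[-0.906, 0.422, 0.006], [0.422, 0.906, 0.004], [-0.004, 0.006, -1.0]]
wrist_force: [6.5, 9.4, 2.9]
opening: 0.004
finger_force: 6.1
```

```bash
python3 rel.py; python3 ptr.py 1.1
```

```text
t 10.15 rel knob mod mm [ 4.8 40.3] z 71.0 Fmod [ 1.9  11.26] 2.88 toolx-vs-(-modx) deg 0.01 open 0.004
scene pointer deg 52.1 darkest [60. 55. 65. 50. 70.] [16. 22. 31. 47. 52.] med 82.0
```

Emit:
{"api": "move_arm", "payload": {"rows": [{"dx": 4, "dy": 1, "dz": 0, "spin": 0, "grip": 1}, {"dx": 8, "dy": 1.3, "dz": 0, "spin": 0, "grip": 1}, {"dx": 12, "dy": 1.3, "dz": 0, "spin": 0, "grip": 1}, {"dx": 16.5, "dy": 0.9, "dz": 0, "spin": 0, "grip": 1}]}}

```text
clock: 10.6
tcp_pos: [0.6216, 0.0141, 0.0704]
tcp_rot: [[-0.907, 0.422, 0.002], [0.422, 0.907, 0.002], [-0.002, 0.002, -1.0]]
wrist_force: [2.0, 2.5, 2.0]
opening: 0.006
finger_force: 1.3
```

```bash
python3 rel.py; python3 ptr.py 1.2
```

```text
t 10.6 rel knob mod mm [-12.8  39.2] z 70.4 Fmod [0.73 3.07] 2.03 toolx-vs-(-modx) deg 0.06 open 0.006
scene pointer deg 98.8 darkest [100.  95. 105.  90. 110.] [22. 25. 36. 45. 53.] med 83.0
```

Emit:
{"api": "move_arm", "payload": {"rows": [{"dx": 4, "dy": -1.6, "dz": 0, "spin": 0, "grip": 1}, {"dx": 7.8, "dy": -3.6, "dz": 0, "spin": 0, "grip": 1}, {"dx": 11.2, "dy": -6, "dz": 0, "spin": 0, "grip": 1}, {"dx": 14.2, "dy": -9, "dz": 0, "spin": 0, "grip": 1}]}}

```text
clock: 11.05
tcp_pos: [0.603, 0.0104, 0.0692]
tcp_rot: [[-0.907, 0.422, -0.001], [0.422, 0.907, -0.0], [0.001, -0.001, -1.0]]
wrist_force: [1.1, 2.4, 0.7]
opening: 0.004
finger_force: 0.8
```

```bash
python3 rel.py; python3 ptr.py 1.3
```

```text
t 11.05 rel knob mod mm [-28.1  28. ] z 69.2 Fmod [-0.04  2.65] 0.69 toolx-vs-(-modx) deg 0.06 open 0.004
scene pointer deg 136.3 darkest [135. 140. 130. 145. 285.] [22. 47. 75. 75. 78.] med 84.0
```

Emit:
{"api": "move_arm", "payload": {"rows": [{"dx": 1.5, "dy": -4.3, "dz": 0, "spin": 0, "grip": 1}, {"dx": 3.3, "dy": -7.9, "dz": 0, "spin": 0, "grip": 1}, {"dx": 4.6, "dy": -11.9, "dz": 0, "spin": 0, "grip": 1}, {"dx": 5.3, "dy": -15.9, "dz": 0, "spin": 0, "grip": 1}]}}

```text
clock: 11.5
tcp_pos: [0.5914, -0.0021, 0.0693]
tcp_rot: [[-0.907, 0.422, -0.001], [0.422, 0.907, -0.0], [0.001, -0.001, -1.0]]
wrist_force: [-2.1, 1.4, 2.4]
opening: 0.003
finger_force: 1.6
```

```bash
python3 rel.py; python3 ptr.py 1.4
```

```text
t 11.5 rel knob mod mm [-33.4  11.8] z 69.3 Fmod [-2.5   0.43] 2.41 toolx-vs-(-modx) deg 0.05 open 0.003
scene pointer deg 355.5 darkest [175. 180. 170. 315. 310.] [39. 39. 66. 77. 77.] med 142.0
```

Turned about 535° so far; roughly 185° (84 mm) remain.

Emit:
{"api": "move_arm", "payload": {"rows": [{"dx": -0.4, "dy": -5, "dz": 0, "spin": 0, "grip": 1}, {"dx": -0.5, "dy": -10, "dz": 0, "spin": 0, "grip": 1}, {"dx": -0.6, "dy": -14, "dz": 0, "spin": 0, "grip": 1}, {"dx": -0.6, "dy": -18, "dz": 0, "spin": 0, "grip": 1}, {"dx": -0.7, "dy": -22, "dz": 0, "spin": 0, "grip": 1}]}}

```text
clock: 12.05
tcp_pos: [0.5823, -0.0221, 0.0692]
tcp_rot: [[-0.907, 0.422, -0.003], [0.422, 0.907, 0.0], [0.003, -0.001, -1.0]]
wrist_force: [-5.5, 4.0, 1.7]
opening: 0.008
finger_force: 3.3
```

```bash
python3 rel.py; python3 ptr.py 1.6
```

```text
t 12.05 rel knob mod mm [-33.2 -10.3] z 69.2 Fmod [-6.7   1.31] 1.72 toolx-vs-(-modx) deg 0.04 open 0.008
scene pointer deg 224.2 darkest [225. 220. 230. 215. 235.] [ 22.  29.  33.  83. 100.] med 150.0
```

Emit:
{"api": "move_arm", "payload": {"rows": [{"dx": 0.4, "dy": -6.3, "dz": 0, "spin": 0, "grip": 1}, {"dx": -0.5, "dy": -10.6, "dz": 0, "spin": 0, "grip": 1}, {"dx": -2.3, "dy": -14.3, "dz": 0, "spin": 0, "grip": 1}, {"dx": -4.7, "dy": -17.6, "dz": 0, "spin": 0, "grip": 1}, {"dx": -7.7, "dy": -20.6, "dz": 0, "spin": 0, "grip": 1}]}}

```text
clock: 12.6
tcp_pos: [0.5814, -0.0445, 0.0694]
tcp_rot: [[-0.907, 0.422, -0.001], [0.422, 0.907, -0.0], [0.001, -0.001, -1.0]]
wrist_force: [-4.9, 0.3, 2.6]
opening: 0.005
finger_force: 2.2
```

```bash
python3 rel.py; python3 ptr.py 1.7
```

```text
t 12.6 rel knob mod mm [-24.5 -30.9] z 69.4 Fmod [-4.56 -1.82] 2.62 toolx-vs-(-modx) deg 0.05 open 0.005
scene pointer deg 277.4 darkest [275. 270. 280. 265. 285.] [15. 19. 27. 41. 46.] med 123.0
```

Emit:
{"api": "move_arm", "payload": {"rows": [{"dx": -3.4, "dy": -2.4, "dz": 0, "spin": 0, "grip": 1}, {"dx": -7.1, "dy": -4.3, "dz": 0, "spin": 0, "grip": 1}, {"dx": -11.1, "dy": -5.5, "dz": 0, "spin": 0, "grip": 1}, {"dx": -14.6, "dy": -5.9, "dz": 0, "spin": 0, "grip": 1}, {"dx": -18.6, "dy": -6, "dz": 0, "spin": 0, "grip": 1}]}}

```text
clock: 13.15
tcp_pos: [0.5955, -0.0587, 0.0694]
tcp_rot: [[-0.907, 0.421, -0.002], [0.421, 0.907, -0.002], [0.001, -0.003, -1.0]]
wrist_force: [-8.1, -9.8, 3.4]
opening: 0.001
finger_force: 6.1
```

```bash
python3 rel.py; python3 ptr.py 1.85
```

```text
t 13.15 rel knob mod mm [ -5.7 -37.8] z 69.4 Fmod [ -3.25 -12.28] 3.35 toolx-vs-(-modx) deg 0.09 open 0.001
scene pointer deg 322.3 darkest [325. 320. 330. 315. 310.] [23. 26. 38. 40. 53.] med 83.0
```

Emit:
{"api": "move_arm", "payload": {"rows": [{"dx": -4, "dy": -0.7, "dz": 0, "spin": 0, "grip": 1}, {"dx": -8, "dy": -0.8, "dz": 0, "spin": 0, "grip": 1}, {"dx": -12, "dy": -0.8, "dz": 0, "spin": 0, "grip": 1}, {"dx": -15.5, "dy": -0.8, "dz": 0, "spin": 0, "grip": 1}, {"dx": -15.5, "dy": -0.8, "dz": 0, "spin": 0, "grip": 1}]}}

```text
clock: 13.7
tcp_pos: [0.6107, -0.0661, 0.0697]
tcp_rot: [[-0.907, 0.421, 0.001], [0.421, 0.907, -0.002], [-0.001, -0.002, -1.0]]
wrist_force: [-3.9, -6.6, 1.9]
opening: 0.004
finger_force: 4.0
```

```bash
python3 rel.py; python3 ptr.py 2
```

```text
t 13.7 rel knob mod mm [ 11.2 -38.1] z 69.7 Fmod [-0.75 -7.62] 1.87 toolx-vs-(-modx) deg 0.07 open 0.004
scene pointer deg 1.9 darkest [  0.   5. 355.  10. 350.] [22. 27. 36. 43. 60.] med 85.0
```

View pics/last.png

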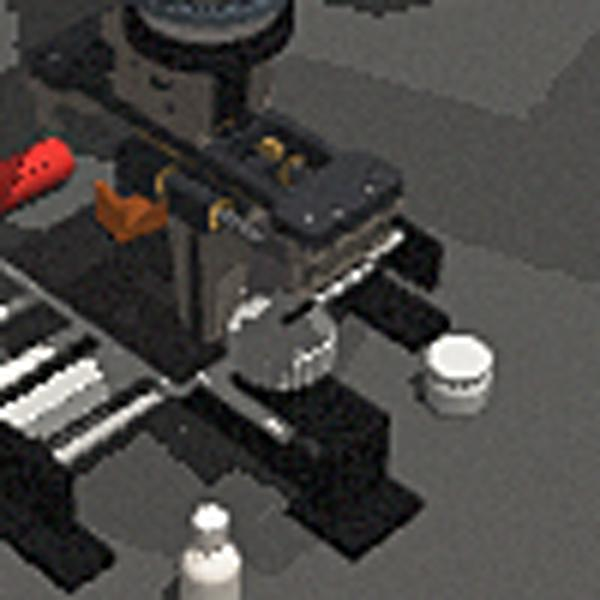

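The pointer is back at 0° (crop, 290,318) after two tracked turns. Next: back off radially, lift, and go in front of the lip.

Emit:
{"api": "move_arm", "payload": {"rows": [{"dx": 0, "dy": -4, "dz": 0, "spin": 0, "grip": 1}, {"dx": 0, "dy": -8, "dz": 0, "spin": 0, "grip": 1}, {"dx": 0, "dy": -8, "dz": -30, "spin": 0, "grip": 1}, {"dx": 0, "dy": -8, "dz": -70, "spin": 0, "grip": 1}, {"dx": 40, "dy": -22, "dz": -75, "spin": 0, "grip": 1}]}}

```text
clock: 14.25
tcp_pos: [0.572, -0.0685, 0.1498]
tcp_rot: [[-0.907, 0.422, 0.013], [0.422, 0.907, -0.001], [-0.012, 0.004, -1.0]]
wrist_force: [0.4, -1.7, 0.4]
opening: 0.002
finger_force: 0.0
```

Emit:
{"api": "move_arm", "payload": {"rows": [{"dx": 40, "dy": -16, "dz": 0, "spin": 0, "grip": 1}, {"dx": 80, "dy": -32, "dz": 0, "spin": 0, "grip": 1}, {"dx": 111, "dy": -45, "dz": 0, "spin": 0, "grip": 1}, {"dx": 111, "dy": -45, "dz": 0, "spin": 0, "grip": 1}, {"dx": 111, "dy": -45, "dz": 0, "spin": 0, "grip": 1}]}}

```text
clock: 14.75
tcp_pos: [0.4457, -0.0617, 0.1453]
tcp_rot: [[-0.907, 0.422, 0.003], [0.422, 0.907, -0.0], [-0.002, 0.001, -1.0]]
wrist_force: [0.3, -0.4, 0.2]
opening: 0.002
finger_force: 0.0
```

```bash
python3 rel.py; python3 ptr.py 2
```

```text
t 14.75 rel knob mod mm [-140.2 -103.8] z 145.3 Fmod [ 0.48 -0.21] 0.21 toolx-vs-(-modx) deg 0.03 open 0.002
scene pointer deg 1.0 darkest [  0.   5. 355.  10. 350.] [ 31.  43.  62.  88. 112.] med 217.0
```

View pics/last.png

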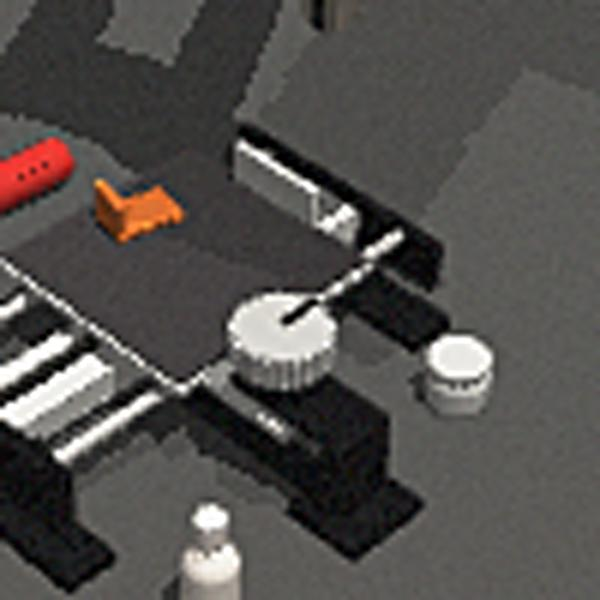

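Knob at 2.0 turns and raised; tin, dropper and part undisturbed. Descend in front of the lip and approach.

Emit:
{"api": "move_arm", "payload": {"rows": [{"dx": 0, "dy": 0, "dz": 40, "spin": 0, "grip": 1}, {"dx": 0, "dy": 0, "dz": 75, "spin": 0, "grip": 1}, {"dx": 0, "dy": 0, "dz": 86, "spin": 0, "grip": 1}, {"dx": -4, "dy": 0, "dz": 86, "spin": 0, "grip": 1}, {"dx": -14, "dy": 0, "dz": 86, "spin": 0, "grip": 1}]}}

```text
clock: 15.3
tcp_pos: [0.4586, -0.0676, 0.0593]
tcp_rot: [[-0.907, 0.421, 0.0], [0.421, 0.907, -0.0], [-0.0, 0.0, -1.0]]
wrist_force: [0.2, 0.5, -0.6]
opening: 0.004
finger_force: 0.0
```

Emit:
{"api": "move_arm", "payload": {"rows": [{"dx": -2, "dy": 0, "dz": 0, "spin": 0, "grip": 1}, {"dx": -5, "dy": 0, "dz": 0, "spin": 0, "grip": 1}, {"dx": -8, "dy": 0, "dz": 0, "spin": 0, "grip": 1}, {"dx": -11, "dy": 0, "dz": 0, "spin": 0, "grip": 1}, {"dx": -14, "dy": 0, "dz": 0, "spin": 0, "grip": 1}]}}

```text
clock: 15.8
tcp_pos: [0.4703, -0.0734, 0.0588]
tcp_rot: [[-0.907, 0.422, -0.0], [0.422, 0.907, 0.0], [0.0, 0.0, -1.0]]
wrist_force: [-1.9, 0.6, 1.0]
opening: 0.003
finger_force: 1.2
```

```bash
python3 rel.py
```

```text
t 15.8 rel knob mod mm [-113. -104.] z 58.8 Fmod [-2.   -0.23] 1.04 toolx-vs-(-modx) deg 0.04 open 0.003
```

Contact is at friction level (2 N). I'll push gently.

Emit:
{"api": "move_arm", "payload": {"rows": [{"dx": -3, "dy": 0, "dz": 0, "spin": 0, "grip": 1}, {"dx": -6, "dy": 0, "dz": 0, "spin": 0, "grip": 1}, {"dx": -10, "dy": 0, "dz": 0, "spin": 0, "grip": 1}, {"dx": -14, "dy": 0, "dz": 0, "spin": 0, "grip": 1}, {"dx": -18, "dy": 0, "dz": 0, "spin": 0, "grip": 1}]}}

```text
clock: 16.3
tcp_pos: [0.4866, -0.0811, 0.0585]
tcp_rot: [[-0.907, 0.422, -0.0], [0.422, 0.907, -0.0], [0.0, -0.0, -1.0]]
wrist_force: [-2.2, -0.9, 1.3]
opening: 0.007
finger_force: 1.1
```

```bash
python3 rel.py
```

```text
t 16.3 rel knob mod mm [ -94.9 -104.1] z 58.5 Fmod [-1.61 -1.77] 1.34 toolx-vs-(-modx) deg 0.05 open 0.007
```

Emit:
{"api": "move_arm", "payload": {"rows": [{"dx": -4, "dy": 0, "dz": 0, "spin": 0, "grip": 1}, {"dx": -8, "dy": 0, "dz": 0, "spin": 0, "grip": 1}, {"dx": -12, "dy": 0, "dz": 0, "spin": 0, "grip": 1}, {"dx": -16, "dy": 0, "dz": 0, "spin": 0, "grip": 1}, {"dx": -20, "dy": 0, "dz": 0, "spin": 0, "grip": 1}]}}

```text
clock: 16.8
tcp_pos: [0.5048, -0.0895, 0.0585]
tcp_rot: [[-0.907, 0.422, -0.0], [0.422, 0.907, 0.0], [0.0, -0.0, -1.0]]
wrist_force: [-3.4, -0.5, -0.7]
opening: 0.005
finger_force: 1.1
```

Emit:
{"api": "move_arm", "payload": {"rows": [{"dx": -4, "dy": 0, "dz": 0, "spin": 0, "grip": 1}, {"dx": -8, "dy": 0, "dz": 0, "spin": 0, "grip": 1}, {"dx": -12, "dy": 0, "dz": 0, "spin": 0, "grip": 1}, {"dx": -16, "dy": 0, "dz": 0, "spin": 0, "grip": 1}, {"dx": -20, "dy": 0, "dz": 0, "spin": 0, "grip": 1}]}}

```text
clock: 17.3
tcp_pos: [0.5231, -0.0979, 0.0585]
tcp_rot: [[-0.907, 0.422, -0.0], [0.422, 0.907, 0.0], [0.0, -0.0, -1.0]]
wrist_force: [-2.9, -0.7, -1.0]
opening: 0.003
finger_force: 1.1
```

```bash
python3 rel.py
```

```text
t 17.3 rel knob mod mm [ -54.8 -103.9] z 58.5 Fmod [-2.33 -1.84] -1.04 toolx-vs-(-modx) deg 0.05 open 0.003
```

About 12 mm to go. Slowing down towards the stop.

Emit:
{"api": "move_arm", "payload": {"rows": [{"dx": -3, "dy": 0, "dz": 0, "spin": 0, "grip": 1}, {"dx": -5, "dy": 0, "dz": 0, "spin": 0, "grip": 1}, {"dx": -7, "dy": 0, "dz": 0, "spin": 0, "grip": 1}, {"dx": -8.5, "dy": 0, "dz": 0, "spin": 0, "grip": 1}, {"dx": -10, "dy": 0, "dz": 0, "spin": 0, "grip": 1}]}}

```text
clock: 17.8
tcp_pos: [0.5319, -0.1021, 0.0586]
tcp_rot: [[-0.907, 0.422, -0.0], [0.422, 0.907, 0.0], [0.0, -0.0, -1.0]]
wrist_force: [-3.5, -0.6, -0.6]
opening: 0.001
finger_force: 1.0
```

Emit:
{"api": "move_arm", "payload": {"rows": [{"dx": -0.7, "dy": 0, "dz": 0, "spin": 0, "grip": 1}, {"dx": -1.4, "dy": 0, "dz": 0, "spin": 0, "grip": 1}, {"dx": -2, "dy": 0, "dz": 0, "spin": 0, "grip": 1}]}}

```text
clock: 18.1
tcp_pos: [0.533, -0.1025, 0.0585]
tcp_rot: [[-0.907, 0.422, -0.001], [0.422, 0.907, 0.001], [0.002, -0.0, -1.0]]
wrist_force: [-6.2, 1.5, 4.0]
opening: 0.004
finger_force: 3.3
```

```bash
python3 rel.py
```

```text
t 18.1 rel knob mod mm [ -43.9 -103.9] z 58.5 Fmod [-6.21 -1.27] 4.02 toolx-vs-(-modx) deg 0.04 open 0.004
```

The stop is reached (force rising). A firm but modest push to seat the bed, then back off.

Emit:
{"api": "move_arm", "payload": {"rows": [{"dx": -1, "dy": 0, "dz": 0, "spin": 0, "grip": 1}, {"dx": -2, "dy": 0, "dz": 0, "spin": 0, "grip": 1}, {"dx": -2, "dy": 0, "dz": 0, "spin": 0, "grip": 1}]}}

```text
clock: 18.4
tcp_pos: [0.5331, -0.1026, 0.0585]
tcp_rot: [[-0.907, 0.422, -0.005], [0.422, 0.907, 0.002], [0.005, -0.0, -1.0]]
wrist_force: [-10.9, 4.9, 10.3]
opening: 0.006
finger_force: 6.0
```

```bash
python3 rel.py
```

```text
t 18.4 rel knob mod mm [ -43.8 -104. ] z 58.5 Fmod [-11.91  -0.16] 10.29 toolx-vs-(-modx) deg 0.03 open 0.006
```

Emit:
{"api": "move_arm", "payload": {"rows": [{"dx": 3, "dy": 0, "dz": 0, "spin": 0, "grip": 1}, {"dx": 15, "dy": 0, "dz": 0, "spin": 0, "grip": 1}, {"dx": 35, "dy": 0, "dz": -20, "spin": 0, "grip": 1}, {"dx": 60, "dy": 0, "dz": -60, "spin": 0, "grip": 1}, {"dx": 90, "dy": 0, "dz": -100, "spin": 0, "grip": 1}]}}

```text
clock: 18.9
tcp_pos: [0.4531, -0.0653, 0.1592]
tcp_rot: [[-0.907, 0.422, 0.0], [0.422, 0.907, 0.0], [-0.0, 0.0, -1.0]]
wrist_force: [0.9, -0.2, 0.3]
opening: 0.007
finger_force: 0.0
```

Emit:
{"api": "move_arm", "payload": {"rows": [{"dx": 10, "dy": 20, "dz": -40, "spin": 0, "grip": 1}, {"dx": 10, "dy": 60, "dz": -40, "spin": 0, "grip": 1}, {"dx": 10, "dy": 100, "dz": -40, "spin": 0, "grip": 1}, {"dx": 10, "dy": 120, "dz": -40, "spin": 0, "grip": 1}, {"dx": 10, "dy": 120, "dz": -40, "spin": 0, "grip": 1}]}}

```text
clock: 19.4
tcp_pos: [0.4965, 0.0494, 0.1989]
tcp_rot: [[-0.908, 0.419, 0.002], [0.419, 0.908, 0.001], [-0.002, 0.002, -1.0]]
wrist_force: [-0.2, -0.5, -0.4]
opening: 0.006
finger_force: 0.0
```

```bash
python3 rel.py; python3 ptr.py 2
python3 - <<'E'
from h import *
b=snap("scene")["frame"][170:290,190:330]
cv2.imwrite("pics/end.png",cv2.resize(b,(700,600),interpolation=cv2.INTER_CUBIC)[:,:,::-1])
E
```

```text
t 19.4 rel knob mod mm [-141.1   18.4] z 198.9 Fmod [ 0.02 -0.51] -0.38 toolx-vs-(-modx) deg 0.2 open 0.006
scene pointer deg 0.6 darkest [  0.   5. 355.  10. 350.] [ 31.  45.  59.  92. 109.] med 216.0
```

View pics/end.png

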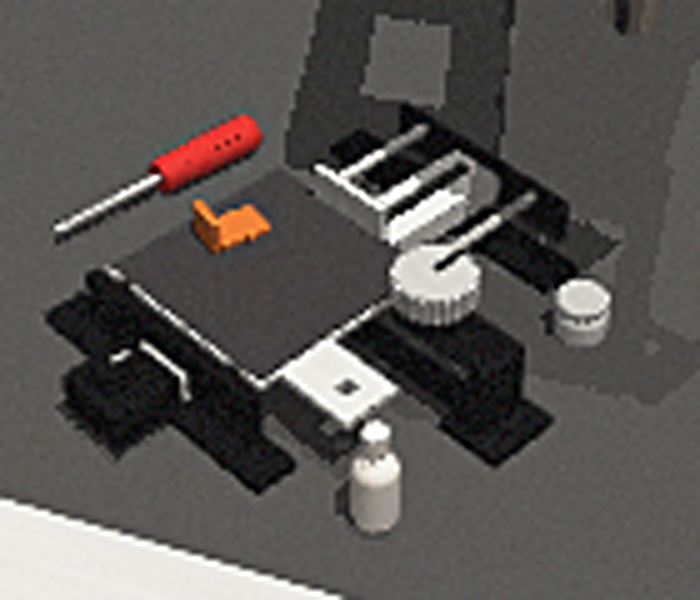

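The bed is home against the rear plate with the part (235,225) still on it. The knob pointer is at 0° after two turns, and the tin and dropper are where they were.

```bash
python3 -c "
from station import bot
print(bot.close_job())"
```

```text
the job is handed in; nothing more can be done
None
```

The job is handed in: the lock knob is unscrewed two full turns (pointer within about 2° of its mark), and the bed is pushed home against the rear stop with the printed part still riding on it, and in the final picture nothing else around the bed axis has been disturbed.

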